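Turn the miniature display to its mirror and close the cover

TASK

On the display stand, push the turntable round by the posts on its rim until the gilded mirror stands squarely at the front of the stand, in line with the little brass front mark and facing out. Then push the clear sliding cover along its rail up to its stop, so that it stands in front of the mirror, and move the arm clear. Grasp and lift nothing: do not touch the miniatures, which must stay standing on the turntable, and leave the things round the stand alone.

Things in the scene. Friction and masses are not known exactly. Their poses are not given: they have to be found in the camera images.
- plinth: fixed flat wooden base of the stand, 18 mm thick; origin on the turntable's axis at the work surface. Its x axis points from the stand's front to its back (-x is the front, roughly towards the robot), y to the left seen from the robot, z up. It reaches from x = -165 to +135 mm, y = -155 to +155 mm. A small brass diamond at x = -128 mm, y = 0 marks the front.
- turntable: round wooden disc of 230 mm diameter and 12 mm thickness (top at z = 34 mm) that turns freely either way, without stops, about the vertical through the plinth's origin; origin at the centre of its underside (z = 22 mm). When its axes are parallel to the plinth's (relative yaw 0), the mirror is exactly at the front. About 1 N on a rim post turns it, and it stays where it is left.
- post (a point): one of eight equal upright brass finger posts on the turntable's rim, 10 mm in diameter, z = 34 to 60 mm, on a circle of 105 mm radius; this point is half-way up. They stand at polar angles 22.5 + 45 k degrees from the turntable's own +x axis; this one is k = 0.
- mirror_mid (a point): middle of the gilded standing mirror frame, 46 mm wide, 7 mm thick, 67 mm tall, on a foot 28 x 46 mm; loose on the turntable 62 mm from its axis, on the turntable's own -x axis, its mirror side (its -x) facing outwards. 33 mm above its foot's underside.
- desk_mid (a point): 30 mm up the middle of the walnut writing desk, 42 x 80 mm, 64 mm tall, loose on the turntable about 40 mm from the axis, opposite the mirror
- teapot_mid (a point): middle, 12 mm up, of the silver teapot miniature, 28 mm in diameter (41 mm over spout and handle), 28 mm tall, loose on the turntable, about 53 mm from the axis
- vase_mid (a point): middle, 18 mm up, of the blue vase, 28 mm in diameter, 36 mm tall, loose on the turntable, about 53 mm from the axis
- cover (a joint): travel in m of the upright clear cover on its rail, 145 mm in front of the turntable's axis. 0 is fully open, to the left; it grows as the cover slides to the right (plinth's -y), to 0.100 at the stop, where the cover is centred before the mirror. It is 80 mm long, 4 mm thick, z = 20 to 95 mm, edged in aluminium; 1 to 2 N moves it and it stays where it is left.
- cover_end (a point): on the outer (left, +y) end face of the cover, 16 mm wide and upright, where it is pushed to the right; 20 mm below the cover's top (z = 75 mm)
- pin_vise: bystander: steel pin vise lying on the table right of the stand, 95 mm long, 10 mm thick; origin under its middle
- paint_jar: bystander: small jar, 38 mm in diameter, 42 mm tall, right of the stand; origin at the centre of its underside
- armchair: bystander: grey miniature armchair, 52 x 63 mm, 75 mm tall, left of the stand; origin at the centre of its underside
- dresser: bystander: miniature chest of drawers, 44 x 84 mm, 69 mm tall, left of the stand; origin at the centre of its underside
Not all that is in view belongs to the job. What is meant by the part that bears mirror_mid is not blue, and is the larger of those in its own colour.

How it is judged:
By the outcome, as a careful person would: the job done as asked, in the order asked, and still so for the second after the job is handed in, with the robot touching nothing.
It also fails if it takes over 48 s, if anything falls off the work surface, if the arm or the gripper's body presses on something with over 40 N, if the wrist force passes 120 N, or if a joint passes its speed limit or range.

ROBOT

A 6-joint arm with a two-finger parallel gripper is mounted at the origin on the work surface. World frame = base frame: x ahead of the robot, y to its left, z up, the work surface at z = 0. Lengths are in mm, angles in rad, forces in N, time in s.
With the tool pointing down it reaches from about 275 to 825 mm from the base axis. Payload 5.2 kg.
Tool frame: the origin (TCP) lies at the very end of the fingers, on their centre line; the grasp point (between the pads) lies 19 mm behind it; z points along the fingers, y is the direction in which the jaws open and shut (so a half turn about z gives the same grasp; the last joint's range is limited). The gripper opens to 93 mm and grips with 3 to 60 N. Pads are 15 mm wide; open, the fingers measure 128 mm over their backs; the gripper's body (75 mm by 188 mm) begins 65 mm behind the grasp point.
Start: joints at [1.029, 0.259, 1.535, -0, 1.348, -0.203], TCP at [182.774, 518.747, 218.653] pointing down, gripper open.
Joint ranges: [-3.14, 3.14], [-0.91, 2.08], [0.19, 2.58], [-1.22, 4.36], [0.22, 2.71], [-3.12, 3.12]. Speed limits (rad/s): [2.57, 2.57, 3.14, 3.14, 3.14, 3.14].

INTERFACE

Orientations are given as [roll, pitch, yaw] about the fixed x, y, z axes, in that order (R = Rz(yaw) Ry(pitch) Rx(roll)).
In Python, from bench import robot gives the robot as it stands. The module is installed in compiled form; this text tells all that it offers. Calls block until the motion is done:
- robot.move_ptp(position, orientation): joint-space move of the TCP to a pose.
- robot.move_linear(position, ori=None, speed=150, f_stop=None): straight line of the TCP; ori=None keeps the orientation; speed is the mean speed in mm/s. With f_stop (N) it stops when the force on the tool has changed by that much, and returns True; else False.
- robot.move_j(angles): joint-space move.
- robot.move_gripper(opening): opening from 0.0 (shut) to 1.0 (fully open); the grip force is fixed at half the most; returns when the fingers have stopped.
- robot.sleep(seconds).
- robot.inverse_kinematics(position, orientation): joint angles nearest the present ones, or None.
- robot.get_image(name): name is "side" or "top"; returns a dict with "img" (400x640x3 uint8, blue, green, red), "fovy" (degrees; the focal length in pixels is half the picture's height over the tangent of half this angle, whatever the lens; pixels are square), "cx", "cy" (the principal point, pixels), "eye" and "orientation" of the camera in the world. Camera axes: x right, y down, z forward; pixel columns grow to the right and rows downward; lengths in mm; the calibration is good to about 2 mm. A picture is of the moment at which its call begins. There is no depth.
A pose or a line that the arm cannot do raises robot.MotionError and nothing moves.
- robot.hand_in(): hands the job in, once; it reports no verdict.
Readings, each from a call of its own:
- robot.current_t(): time.
- robot.current_qpos(): joint angles.
- robot.current_joint_vel(): joint speeds.
- robot.current_joint_efforts(): joint torques, N m.
- robot.current_tcp_pos(): TCP position.
- robot.current_eef_rot(): TCP orientation.
- robot.current_contact_force(): force on the tool from outside, world axes, zero at the start.
- robot.current_ft_torque(): the same for the moment, N m.
- robot.current_gripper_width(): opening from 0.0 (shut) to 1.0 (fully open).
Only numpy, scipy, OpenCV 4.12 (cv2) and the standard library are available. Lean on these libraries where they do the work, as an engineer would, in place of code of your own. Each camera call takes 0.05 s, during which the arm holds its last target.

## Working session

There is one attempt and no reset: what is moved stays moved. The work goes in short steps, each a Python script; the robot and the scene stay as the last script left them, time stands still between calls to the robot, and variables do not carry over. Pictures are saved under pics/ and viewed, and the job is handed in when it is done.

```bash
mkdir -p pics; ls; python3 - <<'E'
from bench import robot
import cv2
for n in("side","top"):
    d=robot.get_image(n); cv2.imwrite(f"pics/{n}0.png",d["img"])
    print(n,d["fovy"],d["cx"],d["cy"],d["eye"],d["orientation"])
print(robot.current_t(),robot.current_tcp_pos(),robot.current_eef_rot())
E
```

```text
pics
side 52.01772549963696 319.5296195423173 202.6008066715311 [415.15350658 657.7073141  721.98927626] [-2.39087795  0.00889036 -2.93711253]
top 45.49301619568047 323.57386083201544 194.4900197961433 [ 472.29790665   53.44466607 1343.11329701] [-3.06659175 -0.01888619 -1.59050728]
0.1 [182.49177294 518.31801488 217.89953287] [-3.13996523e+00 -3.74137698e-04  2.80278107e+00]
```

View pics/side0.png

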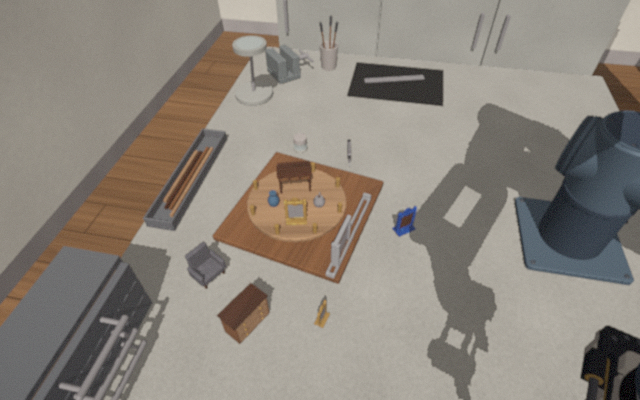

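View pics/top0.png

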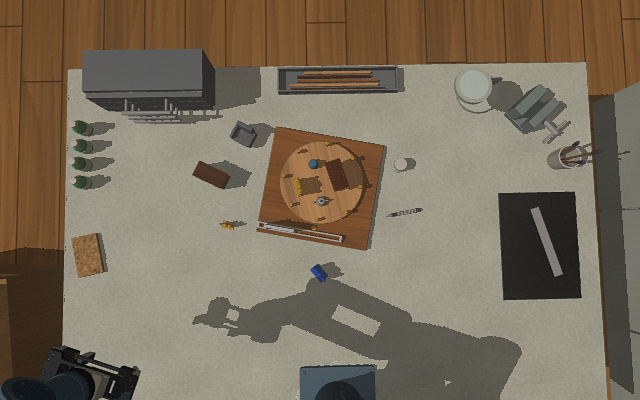

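```bash
cat > h.py <<'E'
import numpy as np, cv2
from scipy.spatial.transform import Rotation as Ro
def cam(d):
    f=200/np.tan(np.radians(d["fovy"])/2)
    return f,d["cx"],d["cy"],np.array(d["eye"]),Ro.from_euler("xyz",d["orientation"]).as_matrix()
def ray(c,u,v,z):
    f,cx,cy,e,R=c
    r=R@np.array([(u-cx)/f,(v-cy)/f,1.]); return e+r*(z-e[2])/r[2]
def proj(c,p):
    f,cx,cy,e,R=c
    q=R.T@(np.array(p,float)-e); return np.array([cx+f*q[0]/q[2],cy+f*q[1]/q[2]])
def crop(img,x0,y0,x1,y1,s,name):
    cv2.imwrite(name,cv2.resize(img[y0:y1,x0:x1],None,fx=s,fy=s,interpolation=cv2.INTER_CUBIC))
E
python3 - <<'E'
from h import *
a=cv2.imread("pics/top0.png");b=cv2.imread("pics/side0.png")
crop(a,250,120,400,260,4,"pics/topc.png")
crop(b,210,140,390,280,4,"pics/sidec.png")
E
```

```text
(no output)
```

View pics/topc.png

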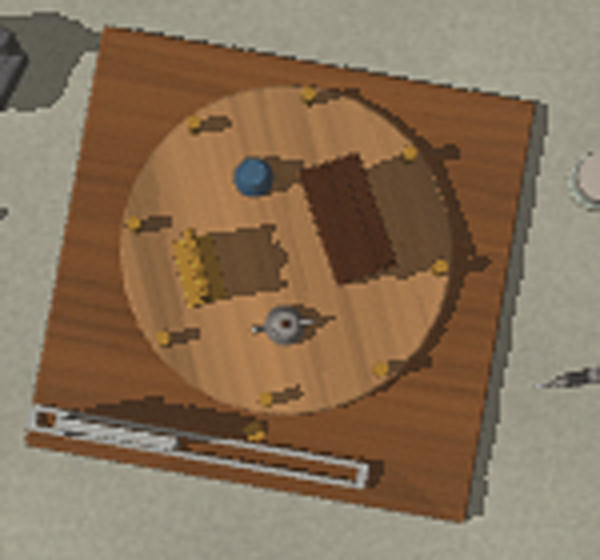

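View pics/sidec.png

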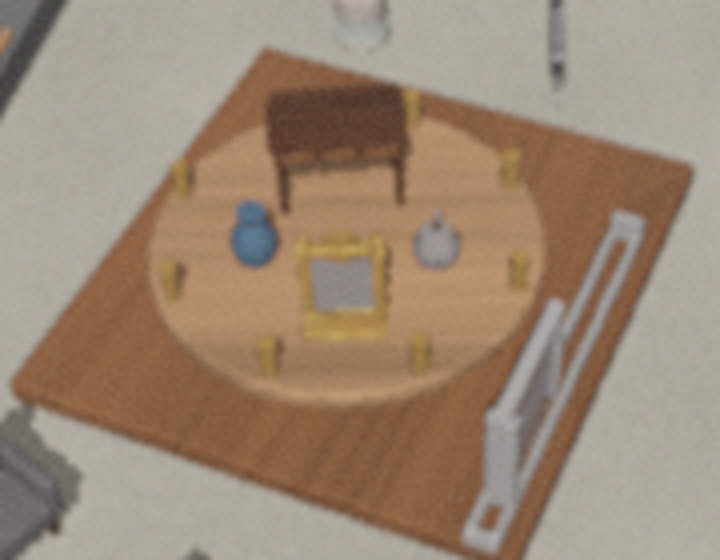

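```bash
cat > meas.py <<'E'
from h import *
def blobs(img,name,c,z,roi,lo=(18,110,90),hi=(32,255,255)):
    hsv=cv2.cvtColor(img,cv2.COLOR_BGR2HSV); m=cv2.inRange(hsv,lo,hi)
    k=np.zeros_like(m); x0,y0,x1,y1=roi; k[y0:y1,x0:x1]=m[y0:y1,x0:x1]
    n,l,s,ce=cv2.connectedComponentsWithStats(k)
    return [(s[i,4],ce[i].round(1),ray(c,*ce[i],z).round(1)) for i in range(1,n) if s[i,4]>=3]
E
python3 - <<'E'
from meas import *
from bench import robot
for n,roi in(("top",(250,120,400,260)),("side",(210,150,390,280))):
    d=robot.get_image(n);c=cam(d)
    for b in blobs(d["img"],n,c,57 if n=="top" else 47,roi): print(n,*b)
    if n=="top":
        for u,v in((105,28),(545,100),(468,520),(28,440)): print(ray(c,250+u/4,120+v/4,18).round(1))
    else:
        for u,v in((267,50),(692,168),(15,385)): print('s',ray(c,210+u/4,140+v/4,18).round(1))
E
```

```text
top 11 [326.6 142.9] [709.3  16.1  57. ]
top 10 [297.9 150.2] [690.5  94.7  57. ]
top 9 [352. 158.] [666.7 -52.1  57. ]
top 8 [283.  175.5] [622.  136.1  57. ]
top 148 [299.  186.6] [591.   93.2  57. ]
top 12 [359.3 186.5] [588.4 -70.1  57. ]
top 9 [290.3 203.9] [544.7 117.4  57. ]
top 9 [344.7 211.9] [520.3 -28.8  57. ]
top 8 [316.1 219.1] [502.3  48.6  57. ]
top 15 [312.9 227.7] [479.5  57.6  57. ]
[764.  155.7  18. ]
[ 707.8 -152.7   18. ]
[415.2 -90.7  18. ]
[476.4 212.4  18. ]
side 17 [312.6 166.1] [590.4 -74.4  47. ]
side 15 [336.9 181.6] [522.5 -32.2  47. ]
side 21 [254.9 184.2] [710.2  14.1  47. ]
side 292 [295.4 212.4] [595.   81.6  47. ]
side 18 [339.6 206.3] [502.8  44.6  47. ]
side 21 [251.9 209.1] [692.4  91.   47. ]
side 27 [314.4 227. ] [545.2 114.2  47. ]
side 24 [276.6 228.1] [623.5 133.   47. ]
s [ 703.  -140.1   18. ]
s [415.6 -82.4  18. ]
s [761.2 159.6  18. ]
```

```bash
cat >> meas.py <<'E'
def kabsch(P,Q):  # 2D: Q ~ R P + t
    P=np.array(P);Q=np.array(Q);p=P.mean(0);q=Q.mean(0);A=P-p;B=Q-q
    a=np.arctan2((A[:,0]*B[:,1]-A[:,1]*B[:,0]).sum(),(A*B).sum())
    R=np.array([[np.cos(a),-np.sin(a)],[np.sin(a),np.cos(a)]]);t=q-R@p
    return a,t,np.linalg.norm((R@P.T).T+t-Q,axis=1)
def table_yaw(img,c,z,roi,mirror_xy=None,ctr=None,amin=3):
    """post blobs -> centre, yaw mod 45deg, residuals"""
    from scipy.optimize import least_squares
    b=[x[2][:2] for x in blobs(img,"",c,z,roi) if x[0]<60]
    b=np.array(b); c0=np.array(ctr)
    d=b-c0; r=np.hypot(*d.T); b=b[(abs(r-105)<10)]
    def f(p):
        d=b-p[:2]; ph=np.arctan2(d[:,1],d[:,0])-p[2]-np.pi/8
        k=np.round(ph/(np.pi/4))*np.pi/4+p[2]+np.pi/8
        return (d-105*np.c_[np.cos(k),np.sin(k)]).ravel()
    s=min((least_squares(f,[*c0,a]) for a in np.radians([0,15,30])),key=lambda s:s.cost)
    return s.x[:2],np.degrees(s.x[2])%45,np.sqrt(2*s.cost/len(b)),len(b)
E
python3 - <<'E'
from meas import *
from bench import robot
loc=[(135,155),(135,-155),(-165,-155),(-165,155)]
for n,roi in(("top",(250,120,400,260)),("side",(210,150,390,280))):
    d=robot.get_image(n);c=cam(d);img=d["img"]
    hsv=cv2.cvtColor(img,cv2.COLOR_BGR2HSV)
    m=cv2.inRange(hsv,(5,70,40),(20,255,255))
    k=np.zeros_like(m); x0,y0,x1,y1=(240,110,410,270) if n=="top" else (205,145,395,285)
    k[y0:y1,x0:x1]=m[y0:y1,x0:x1]
    nn,l,s,ce=cv2.connectedComponentsWithStats(k); i=1+s[1:,4].argmax()
    k=(l==i).astype(np.uint8)*255; cv2.imwrite(f"pics/mask_{n}.png",k[y0:y1,x0:x1])
    cnt=max(cv2.findContours(k,cv2.RETR_EXTERNAL,cv2.CHAIN_APPROX_NONE)[0],key=cv2.contourArea)
    h=cv2.convexHull(cnt)
    q=cv2.approxPolyDP(h,6,True)[:,0]
    print(n,q.tolist(),[ray(c,*p,18).round(1)[:2].tolist() for p in q])
    # edge lines fits
    Q=[]
    P=q.astype(float); H=cnt[:,0].astype(float); lines=[]
    for j in range(len(P)):
        a,b=P[j],P[(j+1)%len(P)];t=(b-a)/np.linalg.norm(b-a);nn_=np.array([-t[1],t[0]])
        w=H-a; s_=w@t; dd=w@nn_; sel=(s_>.1*np.linalg.norm(b-a))&(s_<.9*np.linalg.norm(b-a))&(abs(dd)<2.5)
        W=np.array([ray(c,*p,18)[:2] for p in H[sel]],np.float32)
        vx,vy,x,y=cv2.fitLine(W,cv2.DIST_HUBER,0,.01,.01).ravel(); print("  edge deg",np.degrees(np.arctan2(vy,vx)).round(2),len(W),(x.round(),y.round()))
    print(table_yaw(img,c,57 if n=="top" else 47,roi,ctr=(605,33)))
    print("mark",[ (b[1],ray(c,*b[1],18).round(1)) for b in blobs(img,n,c,18,roi) ][-1])
c=None
E
```

```text
top [[276, 126], [383, 146], [365, 250], [256, 230]] [[766.9, 156.4], [705.1, -143.5], [415.3, -85.1], [476.4, 215.1]]
  edge deg 78.83 86 (np.float32(736.0), np.float32(6.0))
  edge deg -11.24 83 (np.float32(558.0), np.float32(-114.0))
  edge deg 78.68 103 (np.float32(446.0), np.float32(68.0))
  edge deg -11.19 83 (np.float32(621.0), np.float32(186.0))
(array([605.4  ,  32.725]), np.float64(13.39825787866794), np.float64(0.5500248366215307), 8)
mark (array([313.1, 227.6]), array([479.9,  57.3,  18. ]))
side [[275, 153], [382, 182], [338, 282], [213, 237]] [[707.0, -137.3], [418.0, -81.9], [474.8, 220.1], [762.1, 161.9]]
  edge deg -11.06 86 (np.float32(559.0), np.float32(-112.0))
  edge deg 79.0 79 (np.float32(448.0), np.float32(83.0))
  edge deg -11.19 101 (np.float32(613.0), np.float32(195.0))
  edge deg 78.77 67 (np.float32(738.0), np.float32(22.0))
(array([606.59548425,  29.93108453]), np.float64(13.466915254193909), np.float64(1.1519856167474372), 7)
mark (array([276.5, 228.2]), array([632.6, 110.7,  18. ]))
```

```bash
cat > act.py <<'E'
from meas import *
from bench import robot
C=np.array([605.4,32.5]); PY=-11.15
def fp(phi,z,r=105):
    a=np.radians(phi); return [C[0]+r*np.cos(a),C[1]+r*np.sin(a),z]
def fo(phi):
    return [np.pi,0,np.radians(phi-180)]
def arc(p0,p1,step,speed,z=42):
    for p in np.linspace(p0,p1,int(np.ceil(abs(p1-p0)/step))+1)[1:]:
        robot.move_linear(fp(p,z),fo(p),speed=speed)
E
python3 - <<'E'
from act import *
print(robot.inverse_kinematics(fp(193.4,150),fo(193.4)),robot.inverse_kinematics(fp(269,42),fo(269)))
robot.move_gripper(0.0); print(robot.current_t(),robot.current_gripper_width())
robot.move_ptp(fp(193.4,150),fo(193.4)); print(robot.current_t())
print(robot.current_tcp_pos(),robot.current_contact_force())
for n in("top","side"):
    d=robot.get_image(n); cv2.imwrite(f"pics/{n}1.png",d["img"])
print(robot.current_t())
a=cv2.imread("pics/top1.png");b=cv2.imread("pics/side1.png")
crop(b,210,100,410,280,4,"pics/s1.png")
E
```

```text
[-2.05728318e-01  2.34465192e-01  1.74535695e+00 -4.44089210e-16
  1.16177052e+00  1.13119389e+00] [-0.30281032  0.52406417  1.60153056  0.          1.01599793 -0.28535703]
1.75 0.004593869025080464
3.925
[503.26702513   8.9158774  150.12363445] [0.40391281 0.02637045 0.01630635]
4.025
```

View pics/s1.png

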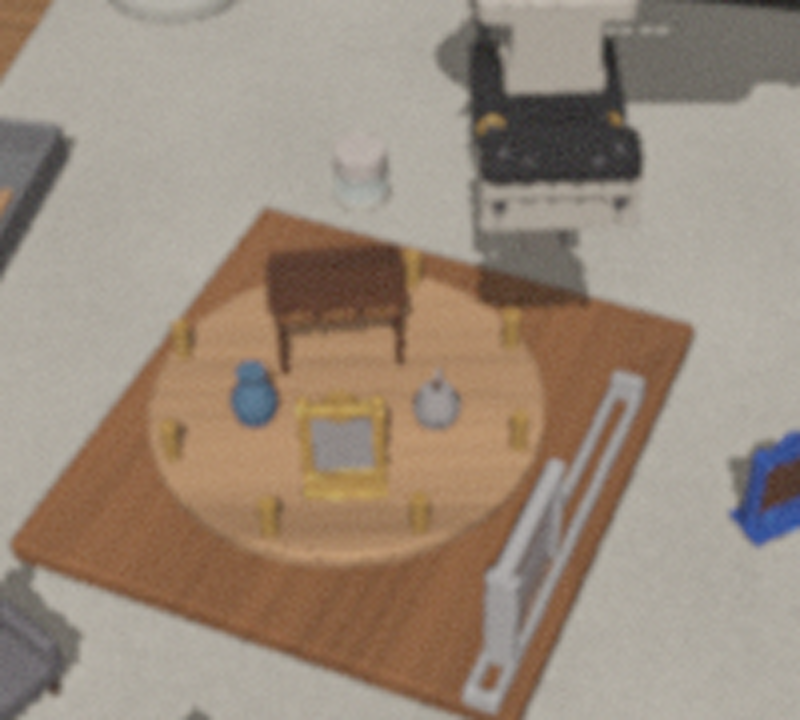

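The side view shows the gilded mirror upright on the turntable at about (295,212). The look-alikes are the small gilt frame on the table at (322,312) and the blue frame at (404,221). I choose the one on the turntable because it is gilded and larger. I'll check where the fingertip projects before going down.

```bash
python3 - <<'E'
from act import *
for n in("top","side"):
    d=robot.get_image(n);c=cam(d)
    im=d["img"].copy(); p=proj(c,robot.current_tcp_pos()); print(n,p.round(1))
    s=4;x,y=int(p[0])-70,int(p[1])-70;x=max(x,0);y=max(y,0)
    k=cv2.resize(im[y:y+140,x:x+140],None,fx=4,fy=4,interpolation=cv2.INTER_CUBIC)
    cv2.circle(k,(int((p[0]-x+.5)*4),int((p[1]-y+.5)*4)),4,(0,0,255),1); cv2.imwrite(f"pics/tip_{n}.png",k)
a=cv2.imread("pics/tip_top.png");b=cv2.imread("pics/tip_side.png")
h=min(a.shape[0],b.shape[0]);o=np.hstack([a[:h],b[:h]]);cv2.imwrite("pics/tips.png",cv2.resize(o,None,fx=.7,fy=.7));print(o.shape)
print(robot.current_eef_rot(),robot.current_qpos())
E
```

```text
top [332.1 217.6]
side [343.5 160.9]
(560, 1120, 3)
[ 3.14154015e+00 -1.55885069e-04  2.35263582e-01] [-2.04418938e-01  2.34348951e-01  1.74528349e+00  2.05370965e-05
  1.16179680e+00  1.13110565e+00]
```

View pics/tips.png

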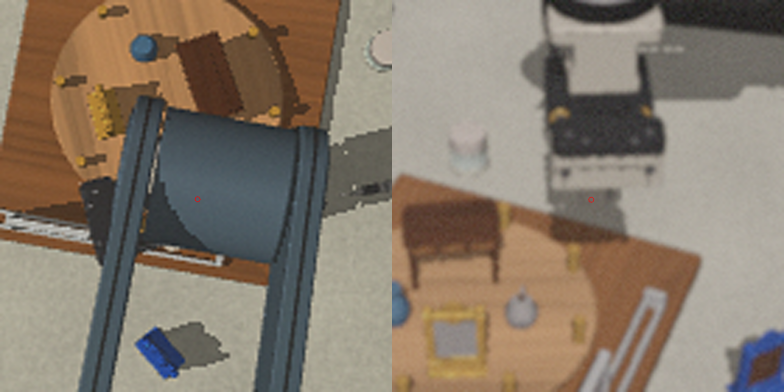

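The tip projects where the body hides the fingers, which is consistent: the body overhangs 94 mm towards the camera. I'll go down and push most of the 65.4°.

```bash
python3 - <<'E'
from act import *
t=robot.current_t()
r=robot.move_linear(fp(193.4,42),fo(193.4),speed=120,f_stop=6); print("hit",r,robot.current_tcp_pos(),robot.current_contact_force().round(2) if hasattr(robot.current_contact_force(),'round') else 0)
assert not r
for p in np.arange(200.4,263,9): 
    robot.move_linear(fp(p,42),fo(p),speed=70); print(round(p,1),robot.current_t(),np.round(robot.current_contact_force(),2))
for n in("top","side"):
    d=robot.get_image(n); cv2.imwrite(f"pics/{n}2.png",d["img"])
    c=cam(d); 
    try: print(table_yaw(d["img"],c,57 if n=="top" else 47,(250,120,400,260) if n=="top" else (210,150,390,280),ctr=C))
    except Exception as e: print(e)
a=cv2.imread("pics/top2.png");b=cv2.imread("pics/side2.png")
cv2.imwrite("pics/2.png",np.hstack([cv2.resize(a[110:260,250:400],None,fx=2.6,fy=2.6),cv2.resize(b[130:280,205:355],None,fx=2.6,fy=2.6)]))
E
```

```text
hit False [503.83397345   8.04410977  42.58195924] [ 0.44 -0.14 -0.43]
200.4 5.5083 [0.47 0.4  0.17]
209.4 5.8917 [-0.16 -0.33 -0.47]
218.4 6.275 [-0.08 -0.35  1.07]
227.4 6.6583 [-0.93  0.14  0.38]
236.4 7.0417 [-0.5  -0.11  0.94]
245.4 7.425 [0.46 0.34 0.51]
254.4 7.8083 [0.2  0.31 0.16]
(array([605.27642225,  32.47462046]), np.float64(17.244797275193825), np.float64(0.6825189972300414), 5)
(array([606.53592381,  30.58775304]), np.float64(17.115545049839255), np.float64(1.5520965060826573), 7)
```

View pics/2.png

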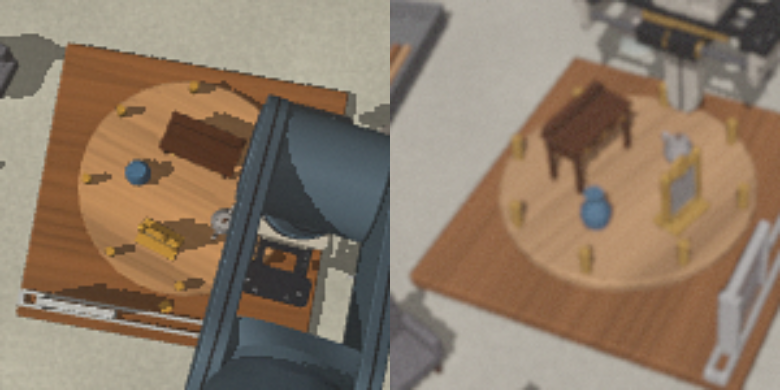

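```bash
cat > look.py <<'E'
from act import *
def look(tag):
    for n in("top","side"):
        d=robot.get_image(n); cv2.imwrite(f"pics/{n}{tag}.png",d["img"]); c=cam(d)
        try: print(n,table_yaw(d["img"],c,57 if n=="top" else 47,(250,120,400,260) if n=="top" else (210,150,390,280),ctr=C))
        except Exception as e: print(e)
    a=cv2.imread(f"pics/top{tag}.png");b=cv2.imread(f"pics/side{tag}.png")
    cv2.imwrite(f"pics/v{tag}.png",np.hstack([cv2.resize(a[110:260,250:400],None,fx=2.6,fy=2.6),cv2.resize(b[130:280,205:355],None,fx=2.6,fy=2.6)]))
    print("t",robot.current_t())
E
python3 - <<'E'
from look import *
arc(254.4,269.5,7.6,40)
look(3)
E
```

```text
top (array([605.51272567,  32.50503003]), np.float64(32.03641772860464), np.float64(0.6048638497588184), 6)
side (array([607.0125,  29.4875]), np.float64(32.082932644475605), np.float64(1.4512106930991067), 8)
t 8.9917
```

View pics/v3.png

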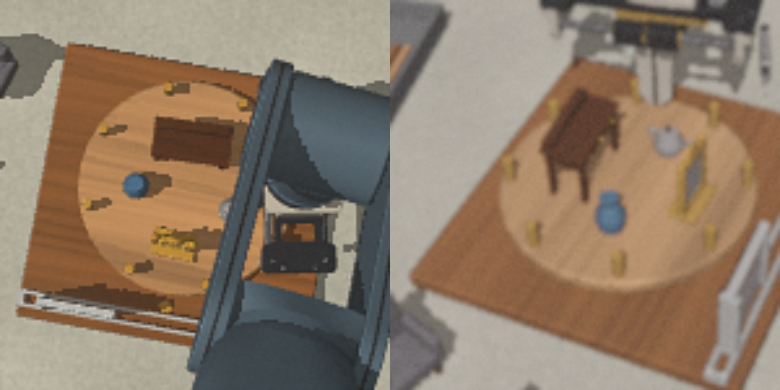

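```bash
python3 - <<'E'
from look import *
arc(269.5,271.3,5,15)
robot.move_linear(fp(263,42),fo(263),speed=60)
robot.move_linear(fp(263,150),fo(263),speed=150)
# above/outside left end of cover, plinth frame -> world
def W(x,y,z):
    a=np.radians(PY);return [C[0]+x*np.cos(a)-y*np.sin(a),C[1]+x*np.sin(a)+y*np.cos(a),z]
print(W(-145,185,150))
robot.move_ptp(W(-145,190,150),[np.pi,0,np.radians(PY)])
look(4)
E
```

```text
[np.float64(498.91195194159917), np.float64(242.04783611555553), 150]
top (array([605.45 ,  32.625]), np.float64(33.675165951342514), np.float64(0.5768416258680228), 8)
side (array([607.05212075,  29.2198268 ]), np.float64(33.95439343663136), np.float64(0.7855472021567057), 3)
t 12.6333
```

View pics/v4.png

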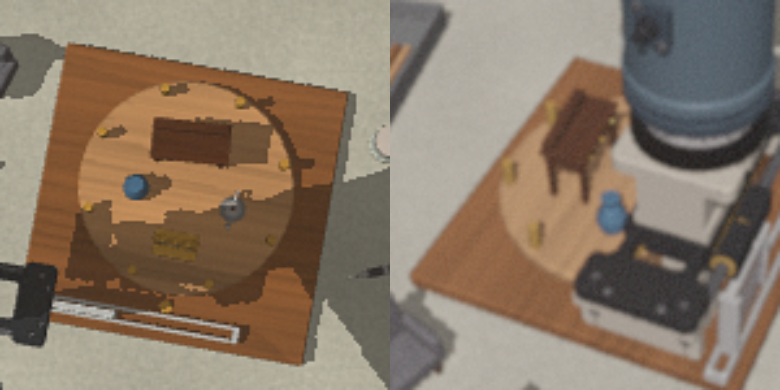

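```bash
python3 - <<'E'
from look import *
from scipy.spatial.transform import Rotation as Ro
d=robot.get_image("side");c=cam(d);d2=robot.get_image("top");c2=cam(d2)
a=np.radians(-PY);R=np.array([[np.cos(a),-np.sin(a)],[np.sin(a),np.cos(a)]])
for u,v in((490,415),(516,420),(555,303),(490,505),(517,500)):
    for z in ((95,) if v<440 else (20,)): print(z,(R@(ray(c,210+u/4,140+v/4,z)[:2]-C)).round(1))
# top view: gate/rail ends (crop coords of topc)
for u,v,z in((35,410,22),(365,475,22),(178,442,95),(55,422,95)): print('top',(R@(ray(c2,250+u/4,120+v/4,z)[:2]-C)).round(1))
print((R@(np.array(robot.current_tcp_pos())[:2]-C)).round(1))
E
```

```text
95 [-139.9  129.5]
95 [-152.4  127.5]
95 [-144.1   50.8]
20 [-141.   129.5]
20 [-152.7  121.4]
top [-140.2  150.1]
top [-144.6  -81.9]
top [-144.1   46.2]
top [-145.3  127.3]
[-144.7  189.7]
```

```bash
cat >> act.py <<'E'
def W(x,y,z):
    a=np.radians(PY);return [C[0]+x*np.cos(a)-y*np.sin(a),C[1]+x*np.sin(a)+y*np.cos(a),z]
def P(p):
    a=np.radians(-PY);d=np.array(p)[:2]-C;return np.array([d[0]*np.cos(a)-d[1]*np.sin(a),d[0]*np.sin(a)+d[1]*np.cos(a)])
E
python3 - <<'E'
from look import *
robot.move_linear(W(-145,167,150),speed=100)
r=robot.move_linear(W(-145,167,62),speed=120,f_stop=6); print(r); assert not r
robot.move_linear(W(-145,150,62),speed=60)
for k in range(4):
    r=robot.move_linear(W(-145,62,62),speed=45,f_stop=8)
    print(r,P(robot.current_tcp_pos()).round(2),np.round(robot.current_contact_force(),1),robot.current_t())
    if not r: break
r=robot.move_linear(W(-145,46,62),speed=12,f_stop=7)
print(r,P(robot.current_tcp_pos()).round(2),np.round(robot.current_contact_force(),1),robot.current_t())
look(5)
E
```

```text
False
False [-144.8    62.05] [ 0.2  0.8 -0.1] 16.5417
True [-144.79   55.91] [1.3 1.9 1.9] 17.2667
top (array([605.42612826,  32.56645407]), np.float64(33.66444181783242), np.float64(0.790346633560092), 7)
side (array([607.04010695,  29.70779325]), np.float64(33.6594724124149), np.float64(0.611605406854652), 5)
t 17.3667
```

View pics/v5.png

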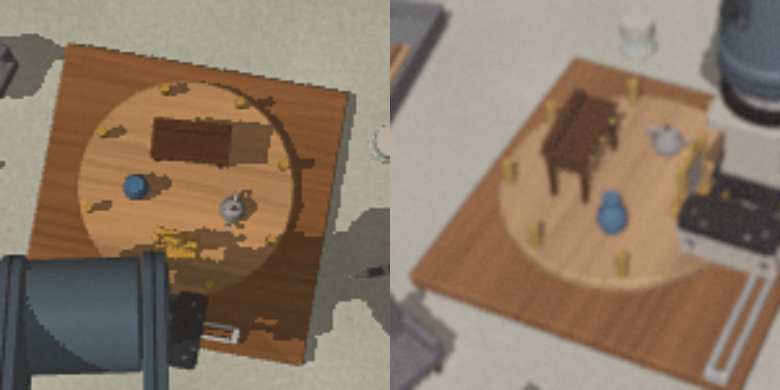

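```bash
python3 - <<'E'
from look import *
r=robot.move_linear(W(-145,48,62),speed=10,f_stop=10)
print(r,P(robot.current_tcp_pos()).round(2),np.round(robot.current_contact_force(),1))
robot.move_linear(W(-145,85,62),speed=60)
robot.move_linear(W(-145,100,200),speed=150)
robot.move_ptp([250,400,260],[np.pi,0,0.6])
look(6)
d=robot.get_image("side");crop(d["img"],230,140,390,280,5,"pics/s6.png");c=cam(d)
E
```

```text
True [-144.8    56.02] [0.5 3.  2.3]
top (array([605.375 ,  32.8375]), np.float64(33.58590705823595), np.float64(0.4241172669541082), 8)
side (array([606.6625    ,  29.83749999]), np.float64(33.87708553562499), np.float64(1.1007290255263622), 8)
t 20.8417
```

View pics/v6.png

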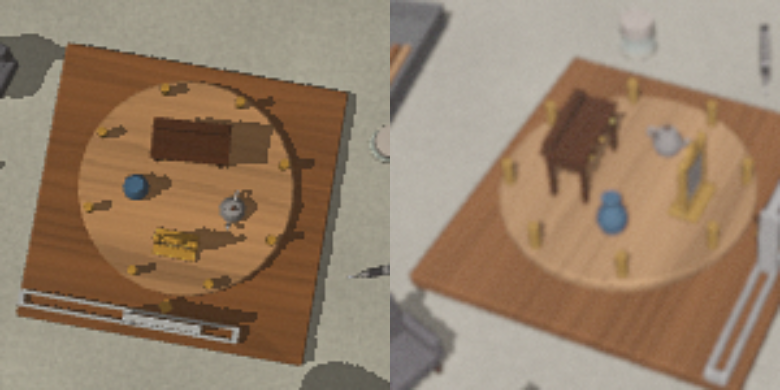

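View pics/s6.png

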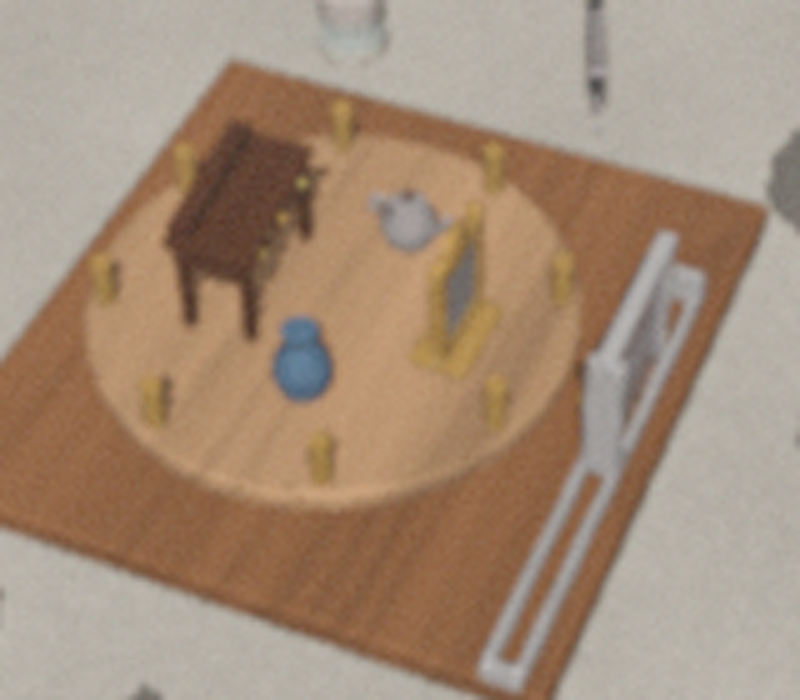

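```bash
python3 - <<'E'
from look import *
d=robot.get_image("side");c=cam(d);e=robot.get_image("top");c2=cam(e)
for u,v in((603,360),(667,238)): print(P(ray(c,230+u/5,140+v/5,95)).round(1))
for u,v in((123,314),(199,328)): print(P(ray(c2,250+u/2.6,110+v/2.6,95)).round(1))
b=max(blobs(e["img"],"",c2,95,(300,190,340,215)),key=lambda x:x[0]); print("mirror",b[0],P(b[2]))
E
```

```text
[-144.1   39.8]
[-145.6  -37.2]
[-143.6   38.8]
[-144.1  -38.7]
mirror 154 [-64.97143491   0.75009738]
```

```bash
python3 - <<'E'
from bench import robot
robot.hand_in(); print(robot.current_t())
E
```

```text
the job is handed in; nothing more can be done
the job is handed in; nothing more can be done
```

The mirror stands at the front of the stand facing out, the cover is at its stop in front of it, and I handed the job in at about 21 s. I pushed the turntable about 65° counter-clockwise by one rim post with the closed fingers. I then pushed the cover right by its end face until it stopped, and moved the arm clear.

**Turntable:** The last top view puts it at about -11.4° and the side view at about -11.1°, against -11.15° for the plinth, so it is within about 0.3°. The two views differ by about 3 mm on where the turntable's centre is. That is a little over the stated 2 mm calibration, and the angles agree anyway.

**Mirror:** Its middle measures about 1 mm off the front line. I judged its facing by eye and from the turntable angle.

**Cover:** A second, firmer push stopped at the same place. Its ends measure about +39 mm and -38 mm from the front line, so it is centred before the mirror. The cover first measured about 10 mm along its rail, not fully open.

**Other things:** All the miniatures are still standing on the turntable. The things round the stand were never near the fingers; I did not measure them again at the end.

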